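Sweep the fudge pieces off the slab into the sheet pan

TASK

Clear the three small square fudge pieces from the marble slab: push or sweep each one along the slab with the fingers and over the slab's edge, so that all three end up in the empty aluminium sheet pan standing against one side of the slab. Do not pick up or lift any piece, and leave the small metal jar, the long fudge bar and the bench scraper on the slab where they are.

Things in the scene. Friction and masses are not known exactly. Their poses are not given: they have to be found in the camera images.
- slab: White marble slab on rubber feet, fixed, 360 mm along its x, 320 mm along its y, its flat top 45 mm above the table and without a rim. Origin: centre of its underside at table height; z is up. The pan stands along one of its two y sides (+y or -y, it differs), the stack of cartons along the other.
- pan: Empty open aluminium sheet pan, fixed on the table, 330 mm along its x, 160 mm along its y, rim 25 mm high (20 mm below the slab's top), walls and floor 4 mm thick. It stands 3 mm from the slab's edge, parallel to it. Origin: centre of its underside; z is up.
- cartons: Stack of flat white cartons, fixed on the table, 300 mm along its x, 150 mm along its y, 30 mm high, beside the slab on the side away from the pan. Origin: centre of its underside.
- fudge1_c (a point): One of three identical square brown fudge pieces, 32 x 32 mm, 24 mm tall, about 35 g, loose, flat on the slab. This point is its centre, 12 mm above its underside; z is up. The pieces and the jar start one each in four lanes at slab x of about -90, -30, 30 and 90 mm, in any order; each lane is otherwise free along y from edge to edge.
- fudge2_c (a point): One of three identical square brown fudge pieces, 32 x 32 mm, 24 mm tall, about 35 g, loose, flat on the slab. This point is its centre, 12 mm above its underside; z is up. The pieces and the jar start one each in four lanes at slab x of about -90, -30, 30 and 90 mm, in any order; each lane is otherwise free along y from edge to edge.
- fudge3_c (a point): One of three identical square brown fudge pieces, 32 x 32 mm, 24 mm tall, about 35 g, loose, flat on the slab. This point is its centre, 12 mm above its underside; z is up. The pieces and the jar start one each in four lanes at slab x of about -90, -30, 30 and 90 mm, in any order; each lane is otherwise free along y from edge to edge.
- tin: Small round metal jar with a lid, loose, 36 mm in diameter, 42 mm high, standing on the slab in one of the four lanes; stays where it is. Origin: centre of its underside.
- bar: Long bar of the same fudge, loose, 35 x 130 x 24 mm (24 mm tall), lying on the slab along one of its two x edges with its length along y; stays where it is. Origin: centre of its underside.
- scraper: Bench scraper, loose, steel blade with a round wooden grip, 45 x 140 mm, 20 mm tall, lying on the slab along the other x edge with its length along y; stays where it is. Origin: at its underside, about the middle.

How it is judged:
By the outcome, as a careful person would: the job done as asked, in the order asked, and still so for the second after the job is handed in, with the robot touching nothing.
It also fails if it takes over 64 s, if anything falls off the work surface, if the arm or the gripper's body presses on something with over 40 N, if the wrist force passes 120 N, or if a joint passes its speed limit or range.

ROBOT

A 6-joint arm with a two-finger parallel gripper is mounted at the origin on the work surface. World frame = base frame: x ahead of the robot, y to its left, z up, the work surface at z = 0. Lengths are in m, angles in rad, forces in N, time in s.
With the tool pointing down it reaches from about 0.25 to 0.775 m from the base axis. Payload 4 kg.
Tool frame: the origin (TCP) lies at the very end of the fingers, on their centre line; the grasp point (between the pads) lies 19 mm behind it (bot.pinch_z is the distance from the TCP to the grasp point, in m); z points along the fingers, y is the line along which they close (so a half turn about z gives the same grasp; the last joint's range is limited). The gripper opens to 85 mm and grips with 20 to 120 N. Pads are 22 mm wide; open, the fingers measure 114 mm over their backs; the gripper's body (76 mm by 85 mm) begins 54 mm behind the grasp point. The pads swing forward as they close: fully open they stand 13 mm farther back than shut.
Start: joints at [1.237, 0.087, 1.371, -0, 1.684, -0.103], TCP at [0.126, 0.535, 0.197] pointing down, gripper open.
Joint ranges: [-3.1, 3.1], [-0.76, 2.03], [0.27, 2.55], [-1.08, 4.22], [0.17, 2.65], [-2.57, 2.57]. Speed limits (rad/s): [2.79, 2.79, 3.14, 3.14, 3.14, 3.14].

INTERFACE

Orientations are given as a rotation vector (axis times angle).
In Python, from workcell import bot gives the robot as it stands. Calls block until the motion is done:
- bot.goto(position, orientation): joint-space move of the TCP to a pose.
- bot.line_to(position, ori=None, velocity=0.15): straight line of the TCP; ori=None keeps the orientation; velocity is the mean speed in m/s.
- bot.move_j(angles): joint-space move.
- bot.open() and bot.grasp(): open the fingers fully, or close them until they stop; the grip force is fixed at half the most.
- bot.sleep(seconds).
- bot.ik(position, orientation): joint angles nearest the present ones, or None.
- bot.get_state(): the state.
- bot.grab_frame(name): name is "side" or "top" or "wrist"; returns the picture (420x560x3 uint8, red, green, blue); there is no depth.
- bot.calibration(name): a dict with "vertical_fov" (degrees; the focal length in pixels is half the picture's height over the tangent of half this angle, whatever the lens; pixels are square), "cx", "cy" (the principal point, pixels), "k1" (the pictures are not rectified: a ray, as slopes to the right and down, at radius r is drawn at 1 + k1 r^2 times it, then the intrinsics apply), "world_from_camera" (4x4, takes a point from camera to world coordinates). Camera axes: x right, y down, z forward; pixel columns grow to the right and rows downward; lengths in m; the calibration is good to about 2 mm. A picture is of the moment at which its call begins: read the wrist's pose just before it. calibration takes no time and is no camera call; for the wrist camera it gives the pose at the moment of the call.
A pose or a line that the arm cannot do raises bot.Unreachable and nothing moves.
- bot.finish_job(): hands the job in; it is judged then, once.
The state is a dict: "clock": time; "joint_pos": joint angles; "qvel": joint speeds; "joint_efforts": joint torques, N m; "ee_pos": TCP position; "ee_rot": TCP orientation; "ft_force": force on the tool from outside, world axes, zero at the start; "wrist_torque": the same for the moment, N m; "width": finger opening in m; "gripper_force": force on a finger pad.
Only numpy, scipy, OpenCV 4.12 (cv2) and the standard library are available. Lean on these libraries where they do the work, as an engineer would, in place of code of your own. Each camera call takes 0.05 s, during which the arm holds its last target. There are 200 camera calls.

## Working session

There is one attempt and no reset: what is moved stays moved. The work goes in short steps, each a Python script; the robot and the scene stay as the last script left them, time stands still between calls to the robot, and variables do not carry over. Pictures are saved under pics/ and viewed, at most 10 in all, crops included, and the job is handed in when it is done.

```bash
mkdir -p pics; ls; python3 - <<'E'
from workcell import bot
import cv2,numpy as np
for n in("top","side"):
    f=bot.grab_frame(n); cv2.imwrite(f"pics/{n}0.png",f[:,:,::-1])
    c=bot.calibration(n); print(n,c)
print(bot.get_state())
E
```

```text
pics
top {'vertical_fov': 55.84316268686627, 'cx': 280.4347975653327, 'cy': 214.76968750561676, 'k1': -0.03890932808079974, 'world_from_camera': array([[ 1.15040813e-04, -9.80540504e-01,  1.96316854e-01,
         4.16286314e-01],
       [-9.99783852e-01,  3.96870583e-03,  2.04082974e-02,
         1.16462614e-02],
       [-2.07902861e-02, -1.96276769e-01, -9.80328105e-01,
         7.60431828e-01],
       [ 0.00000000e+00,  0.00000000e+00,  0.00000000e+00,
         1.00000000e+00]])}
side {'vertical_fov': 54.75265102789991, 'cx': 271.161352105637, 'cy': 204.99881670941804, 'k1': -0.06941731143126727, 'world_from_camera': array([[-0.80433604, -0.42049368,  0.41979591,  0.21548554],
       [-0.59394934,  0.58846362, -0.5485752 ,  0.45375355],
       [-0.01636222, -0.69057631, -0.72307444,  0.65646156],
       [ 0.        ,  0.        ,  0.        ,  1.        ]])}
{'clock': 0.1, 'joint_pos': array([ 1.23693975e+00,  8.78983524e-02,  1.37215270e+00, -5.93584709e-06,
        1.68361395e+00, -1.03109857e-01]), 'qvel': array([-5.45828503e-05, -2.74770688e-03, -5.31273177e-03, -2.32719407e-04,
        7.90649006e-04,  1.22330519e-03]), 'joint_efforts': array([ 2.70624063e-03, -3.53012037e+01, -3.14220464e+01,  3.85505678e-05,
        7.85735494e-03, -2.06561373e-05]), 'ee_pos': array([0.12562197, 0.53490857, 0.19592168]), 'ee_rot': array([-0.36160233, -3.12026475,  0.00317941]), 'ft_force': array([-0.8562787 ,  0.70260169, -0.2404427 ]), 'wrist_torque': array([ 0.0317285 , -0.02468168, -0.02893542]), 'gripper_force': 0.0, 'width': 0.08520459150375695}
```

View pics/top0.png

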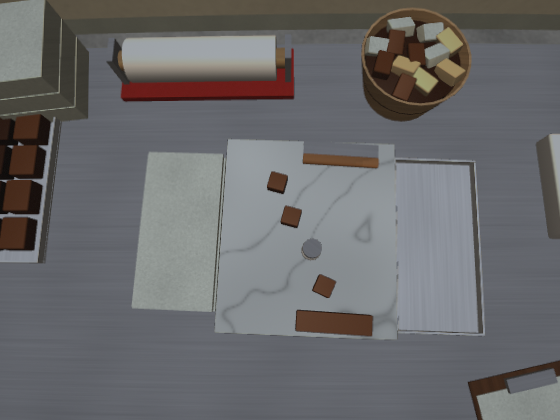

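View pics/side0.png

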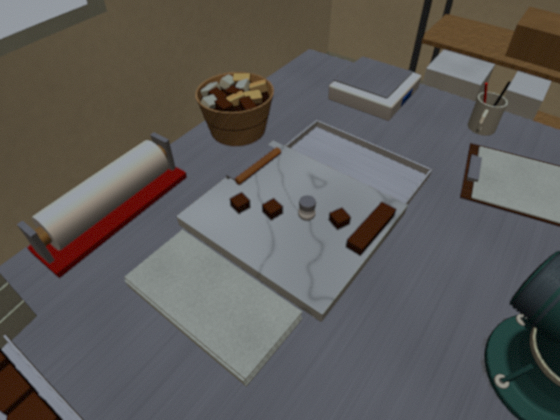

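The top view shows the slab with corners at about (229,140), (393,143), (397,338) and (216,335). The pan is to its right (world -y) and the cartons are to its left. The fudge pieces are at (278,182), (291,216) and (324,286), the jar at (312,249), the scraper at the top and the bar at the bottom. The side view shows the pieces at (240,202), (273,208) and (340,216), and the jar at (307,206).

```bash
cat > h.py <<'E'
from workcell import bot
import cv2,numpy as np
def ray(c,px):
    f=210/np.tan(np.radians(c["vertical_fov"]/2))
    K=np.array([[f,0,c["cx"]],[0,f,c["cy"]],[0,0,1.]])
    # drawn = s*(1+k1 r^2): r is the undistorted radius = OpenCV model
    u=cv2.undistortPoints(np.array([[px]],float),K,np.array([c["k1"],0,0,0.]))[0,0]
    T=c["world_from_camera"]; return T[:3,3],T[:3,:3]@np.r_[u,1]
def plane(c,px,z):
    o,d=ray(c,px); return o+d*(z-o[2])/d[2]
def tri(c1,p1,c2,p2):
    (a,u),(b,v)=ray(c1,p1),ray(c2,p2)
    s=np.linalg.lstsq(np.c_[u,-v],b-a,rcond=None)[0]
    P,Q=a+s[0]*u,b+s[1]*v
    return (P+Q)/2,np.linalg.norm(P-Q)
def brown(img,lo=60,hi=6000):
    a=img.astype(int); m=((a[:,:,0]-a[:,:,2]>25)&(a[:,:,0]<150)).astype(np.uint8)
    n,l,s,c=cv2.connectedComponentsWithStats(m)
    return [(c[i],s[i],l==i) for i in range(1,n) if lo<s[i,4]<hi]
E
python3 - <<'E'
from h import *
t,s=[cv2.imread(f"pics/{n}0.png")[:,:,::-1] for n in("top","side")]
ct,cs=bot.calibration("top"),bot.calibration("side")
bt=[b for b in brown(t) if 215<b[0][0]<400 and 135<b[0][1]<340]
bs=[b for b in brown(s) if 180<b[0][0]<410 and 135<b[0][1]<260]
for n,B,c in(("t",bt,ct),("s",bs,cs)):
    for b in B: print(n,b[0].round(1),b[1],plane(c,b[0],.058).round(4), [r.__round__(1) if not isinstance(r,tuple) else np.round(r,1) for r in cv2.minAreaRect(np.argwhere(b[2])[:,::-1].astype(np.float32))])
C=[(229,140),(393,143),(397,338),(216,335)]
P=[plane(ct,p,.045) for p in C]
for i in range(4): print("corner",P[i].round(4),"len",np.linalg.norm(P[i]-P[i-1]).round(4))
print("side corners",[plane(cs,p,.045).round(4) for p in((180,217),(321,309),(405,208))])
print("jar",tri(ct,(312,247),cs,(307,199)))
for p in((399,161),(476,160),(483,333),(399,331)): print("pan",plane(ct,p,.025).round(4))
v=cv2.resize(t[130:345,200:420],None,fx=2.6,fy=2.6,interpolation=2); cv2.imwrite("pics/crop.png",v[:,:,::-1])
E
```

```text
t [340.1 160.3] [303 153  76  15 759] [ 0.6595 -0.0846  0.058 ] [array([340.4, 160.4]), array([75.5, 10.1]), 3.8]
t [276.8 181.1] [267 172  20  19 276] [0.6201 0.033  0.058 ] [array([276.9, 181.2]), array([16.9, 16.3]), 15.9]
t [290.6 215.7] [281 206  20  20 288] [0.5551 0.0079 0.058 ] [array([290.7, 215.8]), array([17.2, 16.7]), 14.0]
t [323.6 285.7] [313 275  22  23 317] [ 0.4304 -0.0492  0.058 ] [array([323.6, 285.7]), array([17.8, 17.7]), 24.8]
t [333.8 322.6] [ 296  311   76   25 1541] [ 0.3678 -0.0653  0.058 ] [array([333.7, 322.6]), array([76.2, 20.4]), 4.1]
s [257.3 165.2] [235 148  46  36 388] [ 0.662 -0.082  0.058] [array([257.7, 165.1]), array([ 7.4, 53.8]), 53.1]
s [239.2 200.2] [231 194  17  14 151] [0.6249 0.0272 0.058 ] [array([239.5, 200.4]), array([11.8, 14.4]), 59.0]
s [271.6 206.4] [263 200  18  14 160] [0.5599 0.0023 0.058 ] [array([271.9, 206.4]), array([12.2, 15.3]), 59.0]
s [371.1 226.1] [348 203  47  47 878] [ 0.3713 -0.0677  0.058 ] [array([371.7, 225.7]), array([17.3, 54.6]), 42.0]
s [339.5 215.8] [331 209  18  15 174] [ 0.4349 -0.0554  0.058 ] [array([339.5, 216. ]), array([13. , 15.2]), 63.4]
corner [0.7066 0.1255 0.045 ] len 0.3614
corner [ 0.6983 -0.1883  0.045 ] len 0.3139
corner [ 0.3406 -0.1758  0.045 ] len 0.3579
corner [0.3455 0.1393 0.045 ] len 0.3151
side corners [array([0.7021, 0.1256, 0.045 ]), array([0.359 , 0.1354, 0.045 ]), array([ 0.3398, -0.1644,  0.045 ])]
jar (array([ 0.49481612, -0.02749924,  0.0930178 ]), np.float64(0.0013106248799227734))
pan [ 0.6691 -0.2033  0.025 ]
pan [ 0.6708 -0.3539  0.025 ]
pan [ 0.346  -0.3361  0.025 ]
pan [ 0.3506 -0.1852  0.025 ]
```

View pics/crop.png

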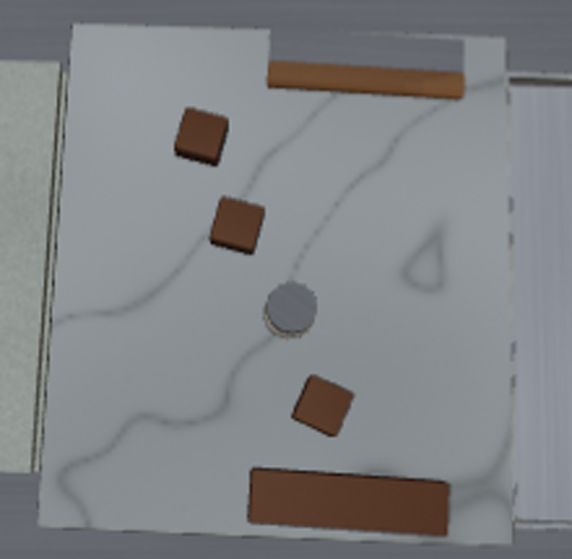

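The crop shows all three pieces rotated about 15-25°, with clear lanes to the pan. The slab yaw is about -2.1°. I'll push the nearest piece partway first and check it.

```bash
cat >> h.py <<'E'
from scipy.spatial.transform import Rotation as R
yaw=-0.0365; ex=np.array([np.cos(yaw),np.sin(yaw)]); ey=np.array([-ex[1],ex[0]])
O=np.array([.5228,-.0248])            # slab centre
def W(s,z): return np.r_[O+s[0]*ex+s[1]*ey,z]
def ori():
    best=None
    for sg in(1,-1):
        y=np.r_[sg*ex,0]; z=np.array([0,0,-1.]); x=np.cross(y,z)
        r=R.from_matrix(np.c_[x,y,z]).as_rotvec(); q=bot.ik(W((0,0),.15),r)
        if q is not None and (best is None or abs(q[5])<best[0]): best=(abs(q[5]),r)
    return best[1]
def S(p): d=np.asarray(p)[:2]-O; return np.array([d@ex,d@ey])
E
python3 - <<'E'
from h import *
t,s=[cv2.imread(f"pics/{n}0.png")[:,:,::-1] for n in("top","side")]
ct,cs=bot.calibration("top"),bot.calibration("side")
T=[(276.8,181.1),(290.6,215.7),(323.6,285.7)];D=[(239.2,200.2),(271.6,206.4),(339.5,215.8)]
P=[]
for a,b in zip(T,D):
    p,e=tri(ct,a,cs,b); print(p.round(4),e.round(4),S(p).round(4)); P.append(p)
np.save("P.npy",P)
r=ori(); print(r)
bot.grasp()
a=S(P[2])+[0,.055]
bot.goto(W(a,.12),r); bot.line_to(W(a,.056),velocity=.1)
print(bot.get_state()["ft_force"],bot.get_state()["clock"])
bot.line_to(W((a[0],-.08),.056),velocity=.12)
st=bot.get_state(); print(st["ee_pos"],st["ft_force"],st["clock"],st["width"])
for n in("top","side"): cv2.imwrite(f"pics/{n}1.png",bot.grab_frame(n)[:,:,::-1])
x,y=[cv2.imread(f"pics/{n}1.png") for n in("top","side")]
cv2.imwrite("pics/both1.png",cv2.resize(np.hstack([x[120:350,190:490],y[100:330,150:450]]),None,fx=1.33,fy=1.33))
E
```

```text
[0.6183 0.033  0.0665] 0.0014 [0.0934 0.0613]
[0.5543 0.0083 0.0662] 0.0017 [0.0303 0.0342]
[ 0.4309 -0.048   0.067 ] 0.0014 [-0.091  -0.0265]
[2.2616106  2.18053248 0.        ]
[-0.74516304  0.21661587 -1.03198337] 3.8583
[ 0.42893949 -0.10098379  0.05602935] [-0.18623128 -0.09467381  0.10949047] 4.9083 -0.0001801991086777042
```

View pics/both1.png

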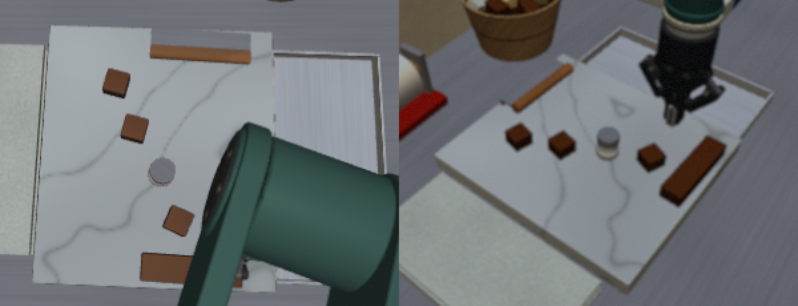

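The side view shows the piece unmoved at about (340,216) full frame, with the fingertip at about (357,183), already beyond it. I'll work out where the tip really is.

```bash
python3 - <<'E'
from h import *
cs=bot.calibration("side")
for z in(.045,.056,.08,.1,.12): print(z,plane(cs,(357,183),z).round(4))
for n in("side",):
    b=[ (x[0].round(1),x[1][4]) for x in brown(cv2.imread(f"pics/{n}1.png")[:,:,::-1]) if 180<x[0][0]<410 and 135<x[0][1]<260]; print(b)
cv2.imwrite("pics/w1.png",bot.grab_frame("wrist")[:,:,::-1])
y=cv2.imread("pics/side1.png")[120:270,260:460]
cv2.imwrite("pics/z1.png",np.hstack([cv2.resize(cv2.imread("pics/w1.png"),(400,300)),cv2.resize(y,(400,300),interpolation=2)]))
E
```

```text
0.045 [ 0.4568 -0.1735  0.045 ]
0.056 [ 0.4524 -0.1622  0.056 ]
0.08 [ 0.443  -0.1376  0.08  ]
0.1 [ 0.4351 -0.1171  0.1   ]
0.12 [ 0.4272 -0.0966  0.12  ]
[(array([257.2, 165.3]), np.int32(395)), (array([239.2, 200.3]), np.int32(160)), (array([271.7, 206.5]), np.int32(170)), (array([371. , 226.2]), np.int32(898)), (array([339.5, 216.1]), np.int32(186))]
```

View pics/z1.png

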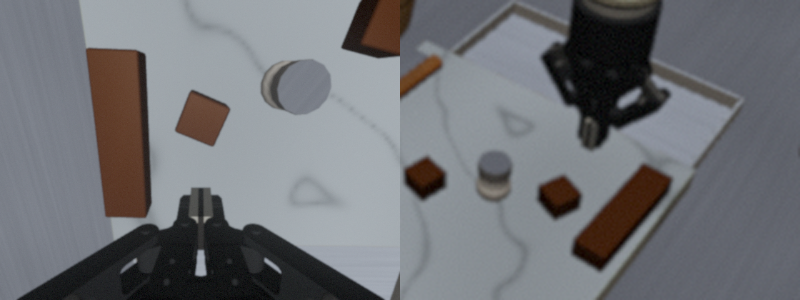

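The wrist view shows the tip beyond the piece and hovering above the slab. I'll check the kinematics against the wrist camera rays.

```bash
python3 - <<'E'
from h import *
st=bot.get_state(); print(st["ee_pos"],st["ee_rot"],st["joint_pos"],st["width"],st["clock"])
cw,cs=bot.calibration("wrist"),bot.calibration("side"); w=cv2.imread("pics/w1.png")[:,:,::-1]
print(cw)
for b in brown(w,400,50000): print(b[0].round(1),b[1],plane(cw,b[0],.067).round(4))
f=210/np.tan(np.radians(cw["vertical_fov"]/2))
def proj(c,p):
    T=np.linalg.inv(c["world_from_camera"]); q=T[:3,:3]@p+T[:3,3]; s=q[:2]/q[2]; s=s*(1+c["k1"]*(s@s))
    f=210/np.tan(np.radians(c["vertical_fov"]/2)); return (f*s+[c["cx"],c["cy"]]).round(1)
for dz in(0,.019,.04,.06): 
  p=st["ee_pos"]+[0,0,dz]; print(dz,"wrist",proj(cw,p),"side",proj(cs,p))
# jar/piece heights wrist vs side
print(tri(cw,min(brown(w,400,50000),key=lambda b:np.hypot(*(b[0]-[284,165])))[0],cs,(339.5,216)))
E
```

```text
[ 0.42894325 -0.10080613  0.05597991] [-2.26033292e+00 -2.18160953e+00 -1.58516008e-04] [-3.59765841e-01 -8.50093297e-02  1.82810499e+00  1.67328091e-04
  1.39860888e+00 -3.24352752e-01] 7.535564263242588e-05 5.0583
{'vertical_fov': 66.54128036879631, 'cx': 280.73470790750696, 'cy': 213.89811938881488, 'k1': 0.01632599705606943, 'world_from_camera': array([[ 9.99347706e-01, -3.44824182e-02, -1.07296889e-02,
         4.31895948e-01],
       [-3.61021923e-02, -9.46592583e-01, -3.20404608e-01,
        -1.84431058e-02],
       [ 8.91681716e-04,  3.20582975e-01, -9.47220017e-01,
         2.33687223e-01],
       [ 0.00000000e+00,  0.00000000e+00,  0.00000000e+00,
         1.00000000e+00]])}
[537.6  38.1] [ 505    0   55   77 3137] [0.5507 0.0059 0.067 ]
[166.2 181.2] [  121    68    84   236 15057] [ 0.37   -0.0543  0.067 ]
[282.8 165.9] [ 247  129   74   75 3406] [ 0.432  -0.0484  0.067 ]
0 wrist [280.5 248.6] side [353.  204.3]
0.019 wrist [280.5 263.1] side [354.2 197.8]
0.04 wrist [280.5 283.2] side [355.6 190.3]
0.06 wrist [280.5 307.6] side [356.9 182.9]
(array([ 0.43197234, -0.04874236,  0.06519614]), np.float64(0.0001552910737869905))
```

The kinematics agree with the cameras, and the piece is unmoved. The tip is drawn about 25 mm above the nominal TCP, so the finger passed over the piece. I'll find the tip height by touching the slab gently behind the piece.

```bash
python3 - <<'E'
from h import *
p=np.load("P.npy")[2]; a=S(p)+[0,.055]
z=.075
bot.line_to(W((a[0],-.08),z),velocity=.15); bot.line_to(W(a,z),velocity=.25)
bot.line_to(W(a,.044),velocity=.08); bot.sleep(.2)
f0=bot.get_state()["ft_force"][2]; z=.044
while z>.004:
    z-=.002; bot.line_to(W(a,z),velocity=.03); bot.sleep(.05)
    s=bot.get_state(); d=s["ft_force"][2]-f0
    print(round(z,3),s["ee_pos"][2].round(4),d.round(2))
    if d>2.5: break
bot.line_to(W(a,z+.006),velocity=.05)
cv2.imwrite("pics/side2.png",bot.grab_frame("side")[:,:,::-1]);cv2.imwrite("pics/w2.png",bot.grab_frame("wrist")[:,:,::-1])
print(bot.get_state()["clock"])
E
```

```text
0.042 0.042 -1.61
0.04 0.0399 -0.42
0.038 0.0379 0.29
0.036 0.0359 -0.15
0.034 0.0339 0.43
0.032 0.0319 -0.4
0.03 0.0299 0.11
0.028 0.0279 -0.73
0.026 0.0259 -1.11
0.024 0.0239 0.09
0.022 0.0219 -0.53
0.02 0.0199 -0.63
0.018 0.0179 -0.32
0.016 0.0159 -0.83
0.014 0.0139 -0.27
0.012 0.0119 1.14
0.01 0.0107 5.18
12.1167
```

```bash
python3 - <<'E'
import cv2,numpy as np
cv2.imwrite("pics/z2.png",np.hstack([cv2.resize(cv2.imread("pics/w2.png"),(400,300)),cv2.resize(cv2.imread("pics/side2.png")[120:270,260:460],(400,300),interpolation=2)]))
E
```

```text
(no output)
```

View pics/z2.png

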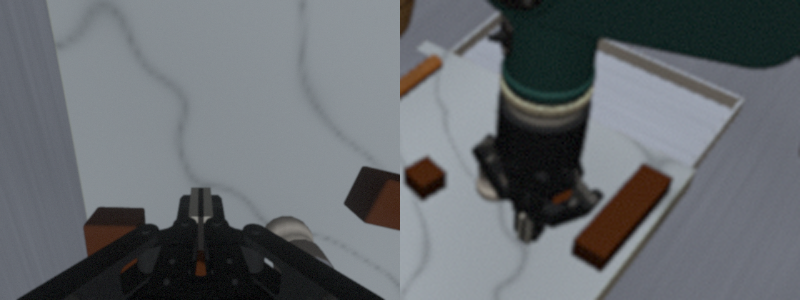

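Slab contact came at TCP z ≈ 0.011, so the true tip is about 33 mm above the nominal TCP. In the wrist view it sits laterally on its centre line. I'll push at TCP z = 0.022, about 10 mm above the slab.

```bash
cat >> h.py <<'E'
def push(i,z=.022,ye=-.2,mid=-.075):
    p=S(np.load("P.npy")[i]); a=p+[0,.055]; r=ori()
    if np.linalg.norm(bot.get_state()["ee_pos"]-W(a,z))>.02:
        bot.goto(W(a,.11),r); bot.line_to(W(a,z),velocity=.12)
    else: bot.line_to(W(a,z),velocity=.1)
    bot.line_to(W((a[0],mid),z),velocity=.1)
    cs=bot.calibration("side"); f=bot.grab_frame("side"); cv2.imwrite(f"pics/mid{i}.png",f[:,:,::-1])
    for b in brown(f):
        q=S(plane(cs,b[0],.065))
        if abs(q[0])<.16 and abs(q[1])<.17: print("  seen",q.round(3),b[1][4])
    print(bot.get_state()["ft_force"].round(1))
    bot.line_to(W((a[0],ye),z),velocity=.1)
    print(bot.get_state()["ft_force"].round(1))
    bot.line_to(W((a[0],ye),.11),velocity=.2); print(bot.get_state()["clock"])
E
python3 - <<'E'
from h import *
push(2)
x,y=cv2.imread("pics/mid2.png"),bot.grab_frame("side")[:,:,::-1]
cv2.imwrite("pics/c3.png",np.hstack([cv2.resize(k[90:330,170:450],(400,343)) for k in(x,y)]))
E
```

```text
seen [ 0.136 -0.045] 395
  seen [0.095 0.061] 159
  seen [0.032 0.034] 168
  seen [-0.152 -0.042] 900
[0.7 0.6 0.3]
[-0.1  0.2  0.1]
15.5917
```

View pics/c3.png

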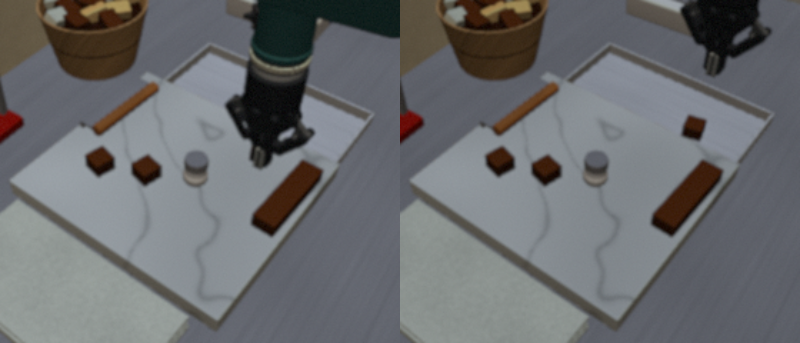

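The piece has gone off the slab and appears in the pan at crop (694,127). The jar and bar are unmoved. Next are the other two.

```bash
python3 - <<'E'
from h import *
push(1); push(0)
bot.line_to(bot.get_state()["ee_pos"]+[0,0,.12],velocity=.25)
q=bot.get_state()["joint_pos"].copy(); q[0]=1.2; bot.move_j(q)
x,y=[bot.grab_frame(n)[:,:,::-1] for n in("top","side")]
cv2.imwrite("pics/e_top.png",x);cv2.imwrite("pics/e_side.png",y)
cv2.imwrite("pics/c4.png",np.hstack([cv2.resize(x[110:350,200:500],(420,336)),cv2.resize(y[90:330,170:440],(378,336))]))
for n,f in(("top",x),("side",y)):
    print(n,[(b[0].round(1),b[1][4]) for b in brown(f[:,:,::-1]) if 180<b[0][0]<490 and 100<b[0][1]<340])
print(bot.get_state()["clock"])
E
```

```text
seen [ 0.136 -0.046] 392
  seen [0.095 0.061] 158
  seen [-0.152 -0.042] 888
[ 0.3  0.1 -0.1]
[ 0.3 -0.   1.3]
21.55
  seen [ 0.136 -0.036] 337
  seen [-0.152 -0.042] 886
[0.1 0.1 0.1]
[-0.5  0.6 -0.6]
27.7667
top [(array([340.2, 160.3]), np.int32(759)), (array([406.7, 186.6]), np.int32(195)), (array([405.5, 218.7]), np.int32(190)), (array([425.1, 281.6]), np.int32(279)), (array([333.8, 322.7]), np.int32(1540))]
side [(array([468.5, 175.4]), np.int32(271)), (array([257.3, 165.2]), np.int32(391)), (array([376., 177.]), np.int32(107)), (array([371.1, 226. ]), np.int32(876))]
31.8167
```

View pics/c4.png

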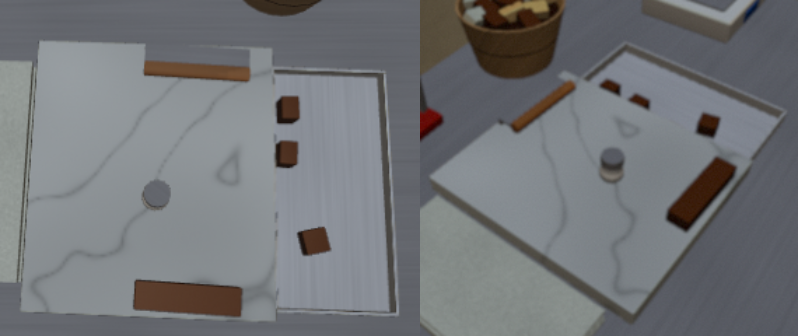

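All three pieces are in the pan: two at the near wall, at top-view (407,187) and (405,219), and one in the open at (425,282). The jar, bar and scraper are unmoved. I'll check that the two near-wall pieces lie inside the pan and aren't hung on the rim.

```bash
python3 - <<'E'
from h import *
ct,cs=bot.calibration("top"),bot.calibration("side")
x,y=cv2.imread("pics/e_top.png")[:,:,::-1],cv2.imread("pics/e_side.png")[:,:,::-1]
print("pan inner slab-y: -0.167 .. -0.319")
for b in brown(x):
    X,Y,w,h,_=b[1]
    if 398<=b[0][0]<450 and 170<b[0][1]<300:
        print(b[1]); 
        for z in(.016,.028,.036): print(z,S(plane(ct,(X,b[0][1]),z)).round(4),S(plane(ct,(X+w,b[0][1]),z)).round(4))
for b in brown(y,15): 
    if 280<b[0][0]<400 and 140<b[0][1]<200: print("side",b[0].round(1),b[1],[S(plane(cs,(b[0][0],b[1][1]),z)).round(3) for z in(.028,.036,.045)])
a=x[165:240,390:430]; b=y[135:185,285:395]
cv2.imwrite("pics/c5.png",np.hstack([cv2.resize(a,(256,480),interpolation=2),cv2.resize(b,(540,480),interpolation=2)])[:,:,::-1])
E
```

```text
pan inner slab-y: -0.167 .. -0.319
[401 179  13  16 195]
0.016 [ 0.1039 -0.1782] [ 0.1047 -0.2034]
0.028 [ 0.1004 -0.1748] [ 0.1013 -0.1996]
0.036 [ 0.0982 -0.1725] [ 0.099  -0.1971]
[400 211  12  17 190]
0.016 [ 0.0403 -0.1748] [ 0.0411 -0.1977]
0.028 [ 0.0379 -0.1714] [ 0.0387 -0.194 ]
0.036 [ 0.0363 -0.1692] [ 0.0371 -0.1915]
[416 273  20  19 279]
0.016 [-0.0773 -0.202 ] [-0.0762 -0.2391]
0.028 [-0.0778 -0.1982] [-0.0767 -0.2348]
0.036 [-0.0781 -0.1957] [-0.077  -0.2318]
side [305.6 151. ] [300 148  12   7  53] [array([ 0.111, -0.201]), array([ 0.106, -0.192]), array([ 0.1  , -0.183])]
side [326.6 161.6] [321 158  12   8  49] [array([ 0.049, -0.2  ]), array([ 0.044, -0.192]), array([ 0.039, -0.182])]
side [376. 177.] [370 172  13  11 107] [array([-0.069, -0.228]), array([-0.073, -0.219]), array([-0.076, -0.209])]
```

View pics/c5.png

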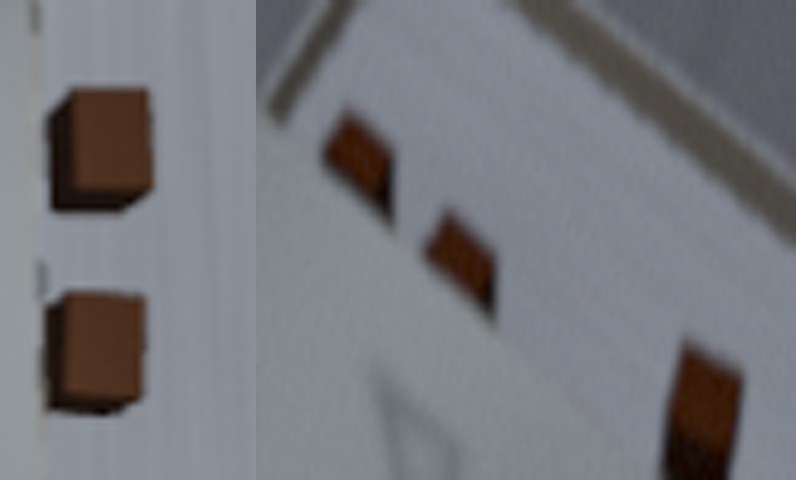

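The two near-wall pieces have tipped onto their sides. They sit flat on the pan floor, clear inside the wall (slab y about -0.172 to -0.197, with the wall's inner face at -0.167).

```bash
python3 -c "
from workcell import bot
print(bot.finish_job())"
```

```text
the job is handed in; nothing more can be done
None
```

All three fudge pieces were pushed over the slab's edge into the pan, the jar, bar and scraper stayed where they were, and the job is handed in at about 32 s on the robot's clock.

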